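Find the drill-guide block that passes the plug gauge

TASK

Only one of the three drill-guide blocks in the rack takes the plug gauge: take the gauge from its stand and feel it gently into the bores, without forcing it and keeping hold of it, until it goes fully home to its shoulder in one. Leave the gauge standing in that block and set the block down upright, without dropping it, well inside the shallow tray near its middle, then let go; the other two blocks stay in their pockets and nothing else on the bench is disturbed.

Things in the scene. Friction and masses are not known exactly. Their poses are not given: they have to be found in the camera images.
- gauge: the plug gauge, upright in its stand: a steel pin 16 mm in diameter, 30 mm long, with a 3 mm chamfered tip, below a brass grip 26 mm in diameter, 32 mm high, whose underside is the flat shoulder; about 0.14 kg. Origin at the centre of the pin's tip, z up its axis; shoulder at z = 30 mm, top at z = 62 mm. Hold it by the upper grip, fingertips above the shoulder
- stand: the gauge's stand, a fixed dark wooden block 64 x 64 x 36 mm with one hole 19 mm wide in its middle in which the gauge hangs by its shoulder (the shoulder rests on the stand's top, the tip 6 mm above the bench); origin at the centre of its underside
- rack: the fixed dark wooden rack, 70 x 212 mm, with three pockets in a row along its own y, 66 mm apart, the middle one at its centre; base 6 mm thick, rims 14 mm above the bench. A block stands in each pocket with up to 4 mm of play. Origin at the centre of its underside
- block_a: a pale wooden drill-guide block, 46 x 50 x 38 mm (x, y, z), one of three that look alike, in its pocket of the rack with its axes parallel to the rack's; about 0.16 kg; origin at the centre of its underside. Can be gripped across its 46 mm by the upper 25 mm, also with the gauge in it. A different one of the three takes the gauge each time
- block_b: a pale wooden drill-guide block, 46 x 50 x 38 mm (x, y, z), one of three that look alike, in its pocket of the rack with its axes parallel to the rack's; about 0.16 kg; origin at the centre of its underside. Can be gripped across its 46 mm by the upper 25 mm, also with the gauge in it. A different one of the three takes the gauge each time
- block_c: a pale wooden drill-guide block, 46 x 50 x 38 mm (x, y, z), one of three that look alike, in its pocket of the rack with its axes parallel to the rack's; about 0.16 kg; origin at the centre of its underside. Can be gripped across its 46 mm by the upper 25 mm, also with the gauge in it. A different one of the three takes the gauge each time
- mouth_a (a point): centre of the bore's mouth on the top face of block_a, 38 mm above its underside. The bore is 17.5 mm wide, its edge chamfered 1 mm. 16 mm down it meets a steel sleeve: in the one fitting block the gauge slides on to its shoulder, 30 mm deep; in the other two the sleeve is too narrow and the gauge stops hard 16 mm deep, its shoulder 14 mm proud
- mouth_b (a point): centre of the bore's mouth on the top face of block_b, 38 mm above its underside. The bore is 17.5 mm wide, its edge chamfered 1 mm. 16 mm down it meets a steel sleeve: in the one fitting block the gauge slides on to its shoulder, 30 mm deep; in the other two the sleeve is too narrow and the gauge stops hard 16 mm deep, its shoulder 14 mm proud
- mouth_c (a point): centre of the bore's mouth on the top face of block_c, 38 mm above its underside. The bore is 17.5 mm wide, its edge chamfered 1 mm. 16 mm down it meets a steel sleeve: in the one fitting block the gauge slides on to its shoulder, 30 mm deep; in the other two the sleeve is too narrow and the gauge stops hard 16 mm deep, its shoulder 14 mm proud
- tray: the fixed shallow plywood tray for passed blocks, 130 x 120 mm outside, 15 mm high, floor and walls 5 mm thick; origin at the centre of its underside
- mallet: a round carver's mallet standing on its head, 90 mm wide, 225 mm high; bystander, not to be disturbed; origin at the centre of its underside
- chisel: a wood chisel lying flat, 240 mm long; its blade along its own x; bystander, not to be disturbed; origin at the centre of its underside
- glue: a white glue bottle, 60 mm wide, 150 mm high; bystander, not to be disturbed; origin at the centre of its underside
- offcut: a small wood offcut, 60 x 40 x 22 mm; bystander, not to be disturbed; origin at the centre of its underside
- plane: a wooden smoothing plane, 160 x 50 mm, its iron about 105 mm high; bystander, not to be disturbed; origin at the centre of its underside
- dowel: a dowel lying down, 110 mm long, 20 mm thick; bystander, not to be disturbed; origin at the centre of its underside
- jar: an open steel jar, 72 mm wide, 90 mm high; bystander, not to be disturbed; origin at the centre of its underside
Mind the look-alikes: they are no part of the job. Leave any orange or purple look-alike of the block_c alone.

How it is judged:
On the way, in this order (a step that is already met when the one before it is completed fails the run):
1. the gauge is lifted out of its stand in the gripper (height (world z) of gauge above 0.04 m and contact force between the fingers and gauge above 0.5 N), for 0.1 s.
2. the held gauge is home in a block that stands in its pocket of the rack: shoulder within 2.5 mm of the top face (contact force between the fingers and gauge above 0.5 N and ((z of gauge in the frame of block_a between 0.004 and 0.0105 m and horizontal distance between gauge and block_a below 0.004 m and angle between the z axis of gauge and the z axis of block_a, either way round below 0.09 rad and distance of block_a from where it was at the start of the episode below 0.008 m and angle between block_a's own z axis and vertical below 0.08 rad) or (z of gauge in the frame of block_b between 0.004 and 0.0105 m and horizontal distance between gauge and block_b below 0.004 m and angle between the z axis of gauge and the z axis of block_b, either way round below 0.09 rad and distance of block_b from where it was at the start of the episode below 0.008 m and angle between block_b's own z axis and vertical below 0.08 rad) or (z of gauge in the frame of block_c between 0.004 and 0.0105 m and horizontal distance between gauge and block_c below 0.004 m and angle between the z axis of gauge and the z axis of block_c, either way round below 0.09 rad and distance of block_c from where it was at the start of the episode below 0.008 m and angle between block_c's own z axis and vertical below 0.08 rad))), for 0.15 s.
At the end, for the whole second after the job is handed in: The fitting block stands upright (0.06 rad) on the tray floor (within 2.5 mm), its centre within 30 mm of the tray's, the gauge home in it (shoulder within 2.5 mm of its top face), both at rest; the other two blocks are upright, within 8 mm of their starts (((z of gauge in the frame of block_a between 0.004 and 0.0105 m and horizontal distance between gauge and block_a below 0.004 m and angle between the z axis of gauge and the z axis of block_a, either way round below 0.09 rad and horizontal distance between block_a and tray below 0.03 m and z of block_a in the frame of tray below 0.0075 m and angle between block_a's own z axis and vertical below 0.06 rad and linear speed of each of block_a, gauge below 0.02 m/s and distance of each of block_b, block_c from where it was at the start of the episode below 0.008 m and angle between each of block_b, block_c's own z axis and vertical below 0.08 rad) or (z of gauge in the frame of block_b between 0.004 and 0.0105 m and horizontal distance between gauge and block_b below 0.004 m and angle between the z axis of gauge and the z axis of block_b, either way round below 0.09 rad and horizontal distance between block_b and tray below 0.03 m and z of block_b in the frame of tray below 0.0075 m and angle between block_b's own z axis and vertical below 0.06 rad and linear speed of each of block_b, gauge below 0.02 m/s and distance of each of block_a, block_c from where it was at the start of the episode below 0.008 m and angle between each of block_a, block_c's own z axis and vertical below 0.08 rad) or (z of gauge in the frame of block_c between 0.004 and 0.0105 m and horizontal distance between gauge and block_c below 0.004 m and angle between the z axis of gauge and the z axis of block_c, either way round below 0.09 rad and horizontal distance between block_c and tray below 0.03 m and z of block_c in the frame of tray below 0.0075 m and angle between block_c's own z axis and vertical below 0.06 rad and linear speed of each of block_c, gauge below 0.02 m/s and distance of each of block_a, block_b from where it was at the start of the episode below 0.008 m and angle between each of block_a, block_b's own z axis and vertical below 0.08 rad))); the robot touches nothing.
It fails at once if a block is pressed on the rack with more than 35 N (the gauge is forced) (contact force between any of block_a, block_b, block_c and rack above 35 N).
It fails at once if a block is dropped or thrown: it moves faster than 0.4 m/s with no finger on it ((contact force between the fingers and block_a below 0.05 N and linear speed of block_a above 0.4 m/s) or (contact force between the fingers and block_b below 0.05 N and linear speed of block_b above 0.4 m/s) or (contact force between the fingers and block_c below 0.05 N and linear speed of block_c above 0.4 m/s)).
It fails at once if a bystander is moved more than 25 mm (distance of any of mallet, chisel, glue, offcut, plane, dowel, jar from where it was at the start of the episode above 0.025 m).
It also fails if it takes over 64 s, if anything falls off the work surface, if the arm or the gripper's body presses on something with over 40 N, if the wrist force passes 120 N, or if a joint passes its speed limit or range.

ROBOT

A 6-joint arm with a two-finger parallel gripper is mounted at the origin on the work surface. World frame = base frame: x ahead of the robot, y to its left, z up, the work surface at z = 0. Lengths are in m, angles in rad, forces in N, time in s.
With the tool pointing down it reaches from about 0.225 to 0.875 m from the base axis. Payload 3.4 kg.
Tool frame: the origin (TCP) lies at the very end of the fingers, on their centre line; the grasp point (between the pads) lies 19 mm behind it; z points along the fingers, y is the line along which they close (so a half turn about z gives the same grasp; the last joint's range is limited). The gripper opens to 85 mm and grips with 20 to 120 N. Pads are 22 mm wide; open, the fingers measure 114 mm over their backs; the gripper's body (76 mm by 85 mm) begins 54 mm behind the grasp point. The pads swing forward as they close: fully open they stand 13 mm farther back than shut.
Start: joints at [-1.321, 0.276, 1.505, -0, 1.361, -0.121], TCP at [0.208, -0.536, 0.231] pointing down, gripper open.
Joint ranges: [-2.89, 2.89], [-0.75, 2.08], [0.22, 2.7], [-1.18, 4.32], [0.11, 2.71], [-2.7, 2.7]. Speed limits (rad/s): [2.57, 2.57, 3.14, 3.14, 3.14, 3.14].

INTERFACE

Orientations are given as a unit quaternion [w, x, y, z].
In Python, from rig import readout, vision, manip gives the robot as it stands.
- The arm moves only by the shell command python3 -m handwheel 'ROWS' [FORCE]. ROWS is JSON, a list of rows, each a list of 3 entries, a list of its own where there are three numbers: the shift along the tool's x, y, z in mm, then the turn, a rotation vector about the tool's x, y, z in units of 6 degrees (1.0 is 6 degrees), then the closure, from -1 (fully open) to 1 (shut), so that 0 is half open. A call has 1 to 20 rows; each row shifts and turns the commanded pose from where the row before left it, along the tool's axes as they then stand; what a row does not reach is not made up. A row lasts 1/8 s, in which the tool goes at most 62.5 mm and 10.7 degrees, less where a joint would pass 70% of its speed; a pose out of reach is approached as far as the arm can. A call is refused whole if a number of a shift passes 62.5 or a number of a turn 1, either way. A call with a gripper value outside its range is refused whole. The fingers move at their own pace and stop on an object; FORCE is the grip in N (left out, the last holds). Time passes only in rows, so rows that do not move let the fingers close. It gives the time, the measured TCP pose, the force, the opening and the grip force at its end, in the units of the state.
- readout.get_state(): the state, without advancing time (a new reading comes with each control period).
- vision.get_image(name): name is "side" or "top"; returns the picture (420x560x3 uint8, blue, green, red); there is no depth.
- vision.camera_params(name): a dict with "intrinsics" (3x3 intrinsics, pixels), "rvec" (rotation vector, rad) and "tvec" (3), from world to camera coordinates, as OpenCV has them. Camera axes: x right, y down, z forward; pixel columns grow to the right and rows downward; lengths in m; the calibration is good to about 2 mm. A picture is of the moment at which its call begins. camera_params takes no time and is no camera call.
- manip.sign_off(): hands the job in; it is judged then, once.
The state is a dict: "clock": time; "qpos": joint angles; "qd": joint speeds; "effort": joint torques, N m; "position": TCP position; "ee_rot": TCP orientation; "contact_force": force on the tool from outside, world axes, zero at the start; "moment": the same for the moment, N m; "width": finger opening in m; "gripper_force": force on a finger pad.
Only numpy, scipy, OpenCV 4.12 (cv2) and the standard library are available. Lean on these libraries where they do the work, as an engineer would, in place of code of your own. Each camera call takes 0.05 s, during which the arm holds its last target. There are 200 camera calls.

## Working session

There is one attempt and no reset: what is moved stays moved. The work goes in short steps, Python scripts to look and compute and a shell command to move; the robot and the scene stay as the last step left them, time stands still between calls to the robot, and variables do not carry over. Pictures are saved under pics/ and viewed, at most 10 in all, crops included, and the job is handed in when it is done.

```bash
mkdir -p pics; ls; cat > h.py <<'E'
import numpy as np, cv2
from rig import readout, vision, manip
def cam(n):
    p=vision.camera_params(n); K=np.array(p["intrinsics"],float); R=cv2.Rodrigues(np.array(p["rvec"],float))[0]; t=np.array(p["tvec"],float).ravel(); return K,R,t
def ray(n,u,v,z):
    K,R,t=cam(n); d=R.T@np.linalg.solve(K,[u,v,1.]); c=-R.T@t; return c+d*(z-c[2])/d[2]
def proj(n,P):
    K,R,t=cam(n); q=K@(R@np.array(P,float)+t); return q[:2]/q[2]
E
python3 - <<'E'
from h import *
for n in("top","side"):
    im=vision.get_image(n); cv2.imwrite(f"pics/{n}0.png",im)
    K,R,t=cam(n); print(n,K[0,0],-R.T@t,R[2])
s=readout.get_state(); print(s)
E
```

```text
pics
top 431.6794569336446 [0.36338506 0.00896161 1.17138257] [ 0.18089667 -0.00658265 -0.98348008]
side 393.77779142146704 [0.48201294 0.75573534 0.75956853] [ 0.07694724 -0.73457758 -0.67414754]
{'clock': 0.1, 'qpos': array([-1.32101162e+00,  2.76555994e-01,  1.50599816e+00,  2.73071978e-05,
        1.36070443e+00, -1.21034750e-01]), 'qd': array([-0.00118213, -0.00080055, -0.00317823, -0.00052556,  0.000834  ,
        0.00085839]), 'effort': array([ 1.72876600e-03, -4.17700768e+01, -2.46406049e+01,  6.06640711e-06,
        5.80024862e-03, -2.31565231e-06]), 'position': array([ 0.20823801, -0.53547023,  0.23051573]), 'ee_rot': array([-8.32098954e-04,  9.82860986e-01,  1.84346379e-01, -4.02617530e-05]), 'contact_force': array([ 0.24296816, -0.75983174,  0.9693013 ]), 'moment': array([-0.02167002,  0.01813693, -0.02269193]), 'gripper_force': 0.0, 'width': 0.08549982660216789}
```

View pics/top0.png

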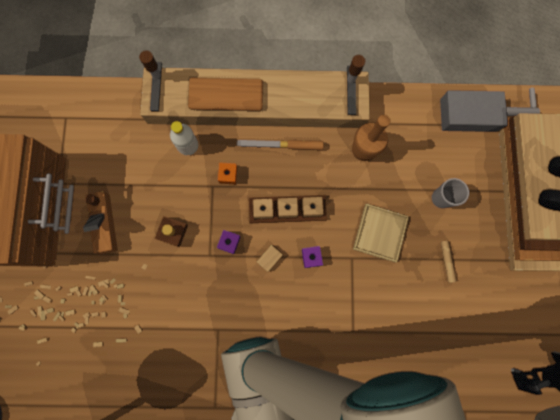

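View pics/side0.png

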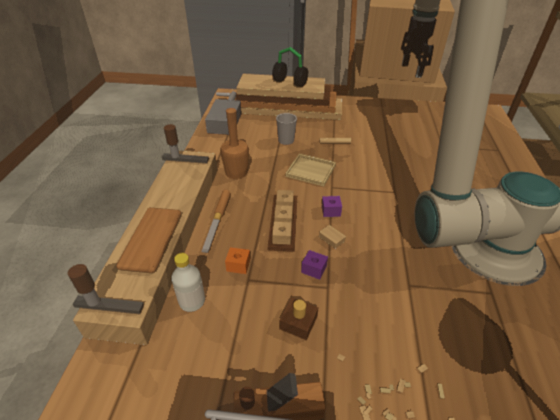

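Candidates for a pale block in the rack are the three at top (263,208), (288,207) and (313,206). The look-alikes are orange at (228,173), purple at (229,242) and (312,257), and the boreless offcut at (269,258). The gauge is brass in the dark stand at (168,230), and the tray is at (381,233). I choose the three pale blocks in the dark rack and check them in one close crop.

```bash
python3 - <<'E'
from h import *
t=cv2.imread("pics/top0.png"); s=cv2.imread("pics/side0.png")
a=cv2.resize(t[185:260,145:335],None,fx=4,fy=4,interpolation=cv2.INTER_CUBIC)
b=cv2.resize(s[185:340,230:350],None,fx=2.4,fy=2.4,interpolation=cv2.INTER_CUBIC)
c=np.zeros((300+290,760,3),np.uint8); c[:300]=a; b=b[:290]; c[300:300+b.shape[0],:b.shape[1]]=b
b2=cv2.resize(s[145:195,270:350],None,fx=4,fy=4,interpolation=cv2.INTER_CUBIC); c[300:500,320:640]=b2
cv2.imwrite("pics/crop0.png",c)
for n,im in(("top",t),("side",s)):
    hsv=cv2.cvtColor(im,cv2.COLOR_BGR2HSV)
    for (u,v) in ([(168,230),(263,201),(255,208),(381,233),(252,215)] if n=="top" else [(300,308),(283,241),(283,213),(310,170)]): print(n,u,v,hsv[v,u])
E
```

```text
top 168 230 [ 21 162 179]
top 263 201 [ 17 123 178]
top 255 208 [ 17 125 170]
top 381 233 [ 19 114 166]
top 252 215 [ 11 165  79]
side 300 308 [ 19 156 181]
side 283 241 [ 16 128 135]
side 283 213 [ 17 126 127]
side 310 170 [ 19 114 164]
```

View pics/crop0.png

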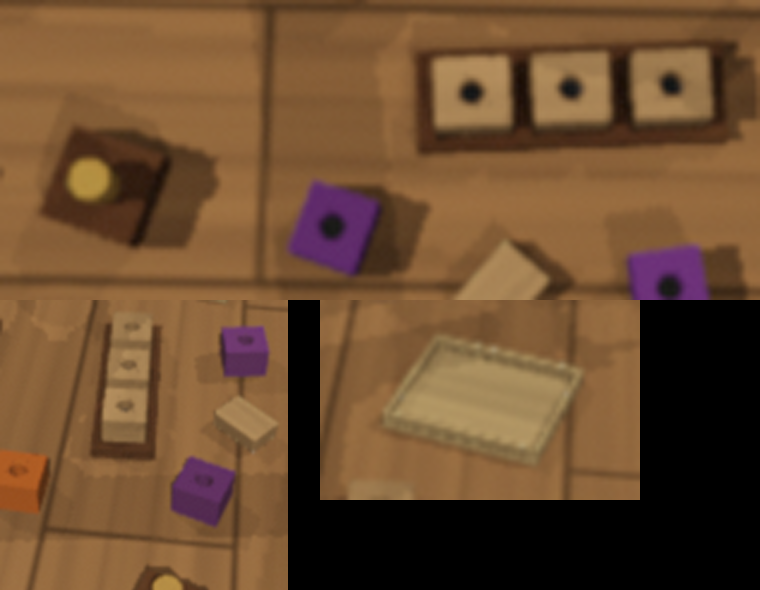

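The crop shows three pale bored blocks in the dark rack (bores at about crop (471,92), (570,88) and (670,84)), the brass grip in the stand at (90,180), and the tray. Neither purple block is in the rack, so the choice holds. Next I measure.

```bash
python3 - <<'E'
from h import *
t=cv2.imread("pics/top0.png"); f=8
def up(x0,y0,x1,y1): return cv2.resize(t[y0:y1,x0:x1],None,fx=f,fy=f,interpolation=cv2.INTER_CUBIC)
def big(m):
    c=cv2.findContours(m.astype(np.uint8),cv2.RETR_EXTERNAL,cv2.CHAIN_APPROX_NONE)[0]; return max(c,key=cv2.contourArea)
def pt(p,x0,y0): return (p[0]+.5)/f-.5+x0,(p[1]+.5)/f-.5+y0
x0,y0=155,215; h=cv2.cvtColor(up(x0,y0,190,250),cv2.COLOR_BGR2HSV)
c=big((h[...,0]>17)&(h[...,2]>120)); (ce,d,a)=cv2.minAreaRect(c); u=pt(ce,x0,y0); P=ray("top",*u,.068)
print("gauge",u,np.array(d)/f,P, 'px/m',np.linalg.norm(proj("top",P)-proj("top",P+[0,.01,0]))*100)
M=[]
for k,(cx,cy) in zip("123",((263,208),(288,207),(313,206))):
    x0,y0=cx-8,cy-8; g=cv2.cvtColor(up(x0,y0,cx+9,cy+9),cv2.COLOR_BGR2GRAY)
    c=big(g<75); ce,d,a=cv2.minAreaRect(c); u=pt(ce,x0,y0)
    P=ray("top",*u,.044); M.append(P)
    x0,y0=cx-13,cy-13; hh=up(x0,y0,cx+14,cy+14); c=big(cv2.cvtColor(hh,cv2.COLOR_BGR2GRAY)>100); r=cv2.minAreaRect(c); u2=pt(r[0],x0,y0)
    print(k,u,np.array(d)/f,P,"face",u2,np.array(r[1])/f,r[2],ray("top",*u2,.044))
v=M[2]-M[0]; print("pitch",np.linalg.norm(v)*500,"rack y dir deg",np.degrees(np.arctan2(-v[1],-v[0])))
x0,y0=345,195; h=cv2.cvtColor(up(x0,y0,420,270),cv2.COLOR_BGR2HSV)
c=big((h[...,0]>=15)&(h[...,1]<135)&(h[...,2]>110)); r=cv2.minAreaRect(c); B=[ray("top",*pt(q,x0,y0),.015)[:2] for q in cv2.boxPoints(r)]
print("tray",np.mean(B,0),np.linalg.norm(B[0]-B[1]),np.linalg.norm(B[1]-B[2]),B)
E
```

```text
gauge (166.6875, 229.375) [10.375 10.5  ] [0.49710218 0.27928499 0.068     ] px/m 390.41354345934286
1 (262.3242654800415, 207.6529417037964) [5.15209866 5.16565657] [0.56233598 0.03581117 0.044     ] face (262.46068000793457, 207.353666305542) [17.6217308  19.19443321] 88.22853088378906 [0.56314822 0.03546709 0.044     ]
2 (287.1874990463257, 206.62499904632568) [5.20031452 4.95763302] [ 0.56629328 -0.03009107  0.044     ] face (287.2515296936035, 206.49102687835693) [17.31793213 19.20287704] 88.36341857910156 [ 0.56665759 -0.03025696  0.044     ]
3 (312.25, 205.5625) [5.25  5.125] [ 0.57036142 -0.09665555  0.044     ] face (312.39201164245605, 205.6242265701294) [17.22653198 19.19041252] 87.39744567871094 [ 0.57020153 -0.09703325  0.044     ]
pitch 66.35480214462791 rack y dir deg 93.46700363215018
tray [ 0.50610753 -0.28448573] 0.13634755965478187 0.12611678540710733 [array([ 0.45672525, -0.20485982]), array([ 0.58750247, -0.24343412]), array([ 0.55488359, -0.36525962]), array([ 0.4253188 , -0.32438937])]
```

```bash
python3 -m handwheel '[[[0,0,0],[0,0,-1],-1],[[0,0,0],[0,0,-1],-1],[[0,0,0],[0,0,-1],-1],[[0,0,0],[0,0,-1],-1],[[0,0,0],[0,0,-1],-1],[[0,0,0],[0,0,-1],-1],[[0,0,0],[0,0,-1],-1],[[0,0,0],[0,0,-1],-1],[[0,0,0],[0,0,-1],-1],[[0,0,0],[0,0,-1],-1],[[0,0,0],[0,0,-1],-1],[[0,0,0],[0,0,-1],-1],[[0,0,0],[0,0,0],-1]]' 30
cat >> h.py <<'E'
from scipy.spatial.transform import Rotation
def state():
    s=readout.get_state(); R=Rotation.from_quat(np.array(s["ee_rot"]),scalar_first=True).as_matrix()
    print("t",round(s["clock"],2),"pos",(np.array(s["position"])*1000).round(1),"yaw",np.degrees(np.arctan2(R[1,0],R[0,0])).round(2),"tilt",R[:,2].round(3),"F",np.round(s["contact_force"],1),"w",round(s["width"]*1000,1),"g",round(s["gripper_force"],1),"q",np.round(s["qpos"],2))
    return s,R
def go(*targets):
    s,R=state(); p=np.array(s["position"])
    for T in targets: T=np.array(T,float); print("->",T,"tool mm",(R.T@(T-p)*1000).round(1)); p=T
E
python3 -c "
from h import *
go([.497,.2795,.20],[.497,.2795,.040])"
```

```text
clock: 1.72
position: [0.2083, -0.5357, 0.2309]
ee_rot: [-0.0, 0.687, 0.726, 0.0]
contact_force: [-0.8, -0.5, -0.6]
width: 0.086
gripper_force: 0.0
t 1.73 pos [ 208.3 -535.7  230.9] yaw 93.18 tilt [-0.     0.001 -1.   ] F [-0.8 -0.5 -0.6] w 86.0 g 0.0 q [-1.32  0.28  1.51  0.    1.36 -1.38]
-> [0.497  0.2795 0.2   ] tool mm [797.9 333.4  31.5]
-> [0.497  0.2795 0.04  ] tool mm [-1.0e-01  0.0e+00  1.6e+02]
```

```bash
python3 -m handwheel '[[[30,12,2],[0,0,0],0],[[50,21,2],[0,0,0],0],[[50,21,2],[0,0,0],0],[[50,21,2],[0,0,0],0],[[50,21,2],[0,0,0],0],[[50,21,2],[0,0,0],0],[[50,21,2],[0,0,0],0],[[50,21,2],[0,0,0],0],[[50,21,2],[0,0,0],0],[[50,21,2],[0,0,0],0],[[50,21,2],[0,0,0],0],[[50,21,2],[0,0,0],0],[[50,21,2],[0,0,0],0],[[50,21,2],[0,0,0],0],[[50,21,2],[0,0,0],0],[[50,21,2],[0,0,0],0],[[10,4,2],[0,0,0],0],[[0,0,0],[0,0,0],0],[[0,0,0],[0,0,0],0]]'
python3 -c "
from h import *
go([.497,.2795,.10],[.497,.2795,.040])
cv2.imwrite('pics/side1.png',cv2.resize(vision.get_image('side')[180:360,220:400],None,fx=3,fy=3,interpolation=cv2.INTER_CUBIC))"
```

```text
clock: 4.1
position: [0.4935, 0.2701, 0.1972]
ee_rot: [0.0, 0.687, 0.726, -0.001]
contact_force: [-1.0, 0.1, -0.1]
width: 0.0427
gripper_force: 0.0
t 4.1 pos [493.5 270.1 197.2] yaw 93.17 tilt [-0.001 -0.001 -1.   ] F [-1.   0.1 -0.1] w 42.7 g 0.0 q [ 0.38  0.28  1.59 -0.    1.28  0.32]
-> [0.497  0.2795 0.1   ] tool mm [ 9.3  4.1 97.2]
-> [0.497  0.2795 0.04  ] tool mm [ 0.1  0.1 60. ]
```

```bash
python3 -m handwheel '[[[9,4,40],[0,0,0],0],[[0,0,40],[0,0,0],0],[[0,0,17],[0,0,0],0],[[0,0,20],[0,0,0],0],[[0,0,20],[0,0,0],0],[[0,0,18],[0,0,0],0],[[0,0,0],[0,0,0],0],[[0,0,0],[0,0,0],0]]'
python3 -c "
from h import *
go([.497,.2795,.040])
cv2.imwrite('pics/side1.png',cv2.resize(vision.get_image('side')[200:360,220:380],None,fx=3,fy=3,interpolation=cv2.INTER_CUBIC))"
```

```text
clock: 5.15
position: [0.4982, 0.2802, 0.0432]
ee_rot: [0.0, 0.687, 0.726, 0.001]
contact_force: [-0.1, 0.5, -0.1]
width: 0.0428
gripper_force: 0.0
t 5.15 pos [498.2 280.2  43.2] yaw 93.18 tilt [ 0.001  0.    -1.   ] F [-0.1  0.5 -0.1] w 42.8 g 0.0 q [ 0.39  0.44  1.78 -0.    0.93  0.34]
-> [0.497  0.2795 0.04  ] tool mm [-0.7 -1.2  3.2]
```

View pics/side1.png

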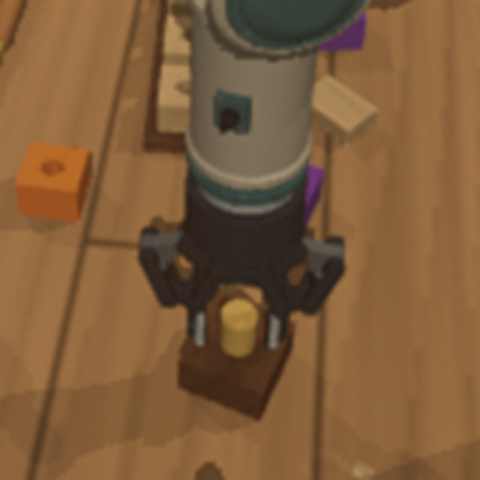

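The gauge (crop (240,328)) stands between the pads ((200,330) and (273,330)), with the tips just above the stand top. I'm closing the gripper.

```bash
python3 -m handwheel '[[[-1,-1,1],[0,0,0],0.2],[[0,0,0],[0,0,0],0.6],[[0,0,0],[0,0,0],1],[[0,0,0],[0,0,0],1],[[0,0,0],[0,0,0],1],[[0,0,0],[0,0,0],1]]' 40
python3 -c "
from h import *
state()"
```

```text
clock: 5.95
position: [0.4968, 0.2796, 0.042]
ee_rot: [0.0, 0.687, 0.727, 0.0]
contact_force: [-0.6, -1.3, 5.4]
width: 0.0238
gripper_force: 39.1
t 5.95 pos [496.8 279.6  42. ] yaw 93.26 tilt [ 0.001 -0.    -1.   ] F [-0.6 -1.3  5.4] w 23.8 g 39.1 q [ 0.39  0.44  1.78 -0.    0.93  0.33]
```

```bash
python3 -m handwheel '[[[0,0,-10],[0,0,0],1],[[0,0,-25],[0,0,0],1],[[0,0,-30],[0,0,0],1],[[0,0,-25],[0,0,0],1],[[0,0,-8],[0,0,0],1],[[0,0,0],[0,0,0],1],[[0,0,0],[0,0,0],1]]'
python3 -c "
from h import *
go([.5623,.0358,.1352])"
```

```text
clock: 6.82
position: [0.4958, 0.2793, 0.138]
ee_rot: [-0.0, 0.687, 0.727, -0.001]
contact_force: [0.7, 0.3, -0.9]
width: 0.0239
gripper_force: 39.8
t 6.83 pos [495.8 279.3 138. ] yaw 93.24 tilt [-0.002 -0.001 -1.   ] F [ 0.7  0.3 -0.9] w 23.9 g 39.8 q [ 0.39  0.34  1.66 -0.    1.15  0.33]
-> [0.5623 0.0358 0.1352] tool mm [-246.9   52.6    2.9]
```

```bash
python3 -m handwheel '[[[-15,4,0],[0,0,0],1],[[-30,6,0],[0,0,0],1],[[-40,8,0],[0,0,0],1],[[-40,8,0],[0,0,0],1],[[-40,8,0],[0,0,0],1],[[-40,8,0],[0,0,0],1],[[-28,7,0],[0,0,0],1],[[-14,4,10],[0,0,0],1],[[0,0,20],[0,0,0],1],[[0,0,14],[0,0,0],1],[[0,0,0],[0,0,0],1],[[0,0,0],[0,0,0],1],[[0,0,0],[0,0,0],1]]'
python3 -c "
from h import *
go([.5623,.0358,.090])
s=vision.get_image('side'); cv2.imwrite('pics/side2r.png',s); t=vision.get_image('top'); cv2.imwrite('pics/top2r.png',t)
c=np.vstack([cv2.resize(s[170:260,230:330],(700,630))[:330],cv2.resize(t[185:225,240:330],(700,311))[:265]]);
a=cv2.resize(s[180:250,240:320],None,fx=5,fy=5,interpolation=cv2.INTER_CUBIC); b=cv2.resize(t[190:225,240:330],None,fx=4.4,fy=5,interpolation=cv2.INTER_CUBIC)
c=np.zeros((530,400,3),np.uint8); c[:350]=a; c[350:525,:396]=b; cv2.imwrite('pics/c2.png',c)"
```

```text
clock: 8.45
position: [0.5641, 0.0363, 0.096]
ee_rot: [0.001, 0.687, 0.727, 0.0]
contact_force: [-0.4, 0.8, -0.5]
width: 0.0238
gripper_force: 39.8
t 8.45 pos [564.1  36.3  96. ] yaw 93.28 tilt [ 0.002 -0.    -1.   ] F [-0.4  0.8 -0.5] w 23.8 g 39.8 q [-0.06  0.37  1.73 -0.    1.04 -0.12]
-> [0.5623 0.0358 0.09  ] tool mm [-0.4 -1.8  6. ]
```

View pics/c2.png

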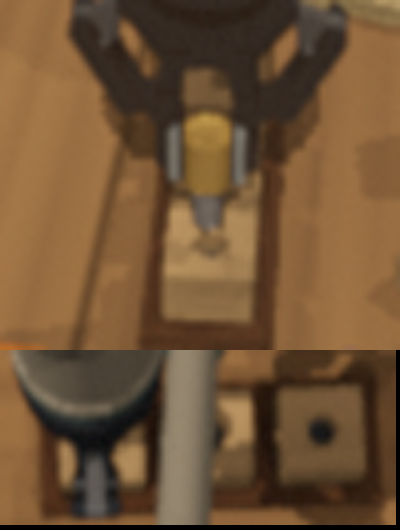

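The side crop shows the pin tip at about (209,226), just above the bore mouth at about (210,241). The arm hides the bore in the top view. I'll check this against the projections.

```bash
python3 - <<'E'
from h import *
f=lambda p:((p-np.array([240,180])+.5)*5).round(1)
s,_=state(); p=np.array(s["position"])
print("mouth proj",f(proj("side",[.5623,.0358,.044])),"tip proj",f(proj("side",p-[0,0,.036])),"gauge top",f(proj("side",p+[0,0,.026])))
# hole in initial side image per block
im=cv2.imread("pics/side0.png")
for P in ([.5623,.0358,.044],[.5663,-.0301,.044],[.5704,-.0967,.044]):
    u=proj("side",P); x,y=np.round(u).astype(int); k=6
    g=cv2.resize(cv2.cvtColor(im[y-k:y+k+1,x-k:x+k+1],cv2.COLOR_BGR2GRAY),None,fx=8,fy=8,interpolation=cv2.INTER_CUBIC)
    c=max(cv2.findContours((g<g.min()*.5+np.median(g)*.5).astype(np.uint8),0,1)[0],key=cv2.contourArea); r=cv2.minAreaRect(c)
    w=(np.array(r[0])+.5)/8-.5+[x-k,y-k]; print(u,w,np.array(r[1])/8,ray("side",*w,.044))
E
```

```text
t 8.55 pos [564.   36.2  95.9] yaw 93.27 tilt [ 0.001 -0.    -1.   ] F [-0.3 -1.1 -0.4] w 23.7 g 39.8 q [-0.06  0.37  1.73 -0.    1.04 -0.12]
mouth proj [209.9 247.1] tip proj [206.7 225.2] gauge top [207.2 134.1]
[281.4806272  228.91934808] [281.80767107 228.98058033] [4.47290993 6.93028021] [0.56143524 0.03592128 0.044     ]
[282.83495724 211.80035203] [283.125 211.625] [3.375 6.375] [ 0.56560037 -0.03089871  0.044     ]
[284.06329741 196.01725017] [284.5625 195.5625] [2.75 6.  ] [ 0.56921799 -0.09887136  0.044     ]
```

```bash
python3 -m handwheel '[[[0,-1.4,5],[0,0,0],1],[[0,0,5],[0,0,0],1],[[0,0,3],[0,0,0],1],[[0,0,2],[0,0,0],1],[[0,0,2],[0,0,0],1],[[0,0,2],[0,0,0],1],[[0,0,0],[0,0,0],1]]'
```

```text
clock: 9.43
position: [0.562, 0.036, 0.0761]
ee_rot: [-0.0, 0.687, 0.727, -0.0]
contact_force: [0.9, -0.6, -1.0]
width: 0.0237
gripper_force: 39.8
```

```bash
python3 -m handwheel '[[[0,0,2],[0,0,0],1],[[0,0,2],[0,0,0],1],[[0,0,2],[0,0,0],1],[[0,0,2],[0,0,0],1],[[0,0,2],[0,0,0],1],[[0,0,1],[0,0,0],1],[[0,0,0],[0,0,0],1]]'
```

```text
clock: 10.3
position: [0.5621, 0.036, 0.0652]
ee_rot: [-0.0, 0.687, 0.727, -0.0]
contact_force: [-0.2, 0.3, -0.6]
width: 0.0236
gripper_force: 39.8
```

```bash
python3 -m handwheel '[[[0,0,1],[0,0,0],1],[[0,0,1],[0,0,0],1],[[0,0,0],[0,0,0],1]]'
```

```text
clock: 10.68
position: [0.5621, 0.036, 0.0632]
ee_rot: [-0.0, 0.687, 0.727, -0.0]
contact_force: [-0.0, 0.3, -0.6]
width: 0.0237
gripper_force: 39.8
```

```bash
python3 -m handwheel '[[[0,0,1],[0,0,0],1],[[0,0,0.5],[0,0,0],1],[[0,0,0],[0,0,0],1]]'
```

```text
clock: 11.05
position: [0.5621, 0.036, 0.0617]
ee_rot: [0.0, 0.687, 0.727, -0.0]
contact_force: [-0.2, 0.0, -1.2]
width: 0.0236
gripper_force: 39.8
```

```bash
python3 -m handwheel '[[[0,0,1],[0,0,0],1],[[0,0,0],[0,0,0],1]]'
```

```text
clock: 11.3
position: [0.5621, 0.036, 0.0607]
ee_rot: [-0.0, 0.687, 0.727, -0.0]
contact_force: [0.2, -0.3, -1.8]
width: 0.0239
gripper_force: 39.8
```

```bash
python3 -m handwheel '[[[0,0,1],[0,0,0],1],[[0,0,1],[0,0,0],1],[[0,0,0],[0,0,0],1]]'
```

```text
clock: 11.68
position: [0.5621, 0.036, 0.0587]
ee_rot: [-0.0, 0.687, 0.727, -0.0]
contact_force: [0.7, 0.3, -1.6]
width: 0.0239
gripper_force: 39.8
```

```bash
python3 -m handwheel '[[[0,0,1],[0,0,0],1],[[0,0,1],[0,0,0],1],[[0,0,1],[0,0,0],1],[[0,0,0],[0,0,0],1]]'
```

```text
clock: 12.18
position: [0.562, 0.036, 0.0557]
ee_rot: [-0.0, 0.687, 0.727, -0.0]
contact_force: [-0.2, -0.2, -1.0]
width: 0.0234
gripper_force: 39.8
```

```bash
python3 -m handwheel '[[[0,0,1],[0,0,0],1],[[0,0,1],[0,0,0],1],[[0,0,1],[0,0,0],1],[[0,0,0],[0,0,0],1]]'
```

```text
clock: 12.68
position: [0.5621, 0.036, 0.0527]
ee_rot: [-0.0, 0.687, 0.727, -0.0]
contact_force: [-1.0, -0.1, -0.7]
width: 0.0236
gripper_force: 39.8
```

```bash
python3 -m handwheel '[[[0,0,1],[0,0,0],1],[[0,0,0.5],[0,0,0],1],[[0,0,0],[0,0,0],1]]'
```

```text
clock: 13.05
position: [0.5621, 0.036, 0.0513]
ee_rot: [0.0, 0.687, 0.727, -0.0]
contact_force: [0.5, 0.4, -1.0]
width: 0.0237
gripper_force: 39.8
```

```bash
python3 -m handwheel '[[[0,0,0.5],[0,0,0],1],[[0,0,0],[0,0,0],1]]'
```

```text
clock: 13.3
position: [0.5621, 0.036, 0.0507]
ee_rot: [0.0, 0.687, 0.727, -0.0]
contact_force: [0.7, 0.1, -1.9]
width: 0.0233
gripper_force: 39.8
```

```bash
python3 -m handwheel '[[[0,0,0.4],[0,0,0],1],[[0,0,0],[0,0,0],1],[[0,0,0],[0,0,0],1]]'; python3 -c "
from h import *
s=vision.get_image('side'); cv2.imwrite('pics/c3.png',cv2.resize(s[170:260,230:340],None,fx=5,fy=5,interpolation=cv2.INTER_CUBIC))"
```

```text
clock: 13.68
position: [0.5622, 0.036, 0.0504]
ee_rot: [0.0, 0.687, 0.727, 0.0]
contact_force: [0.5, -0.3, -0.8]
width: 0.0239
gripper_force: 39.8
```

View pics/c3.png

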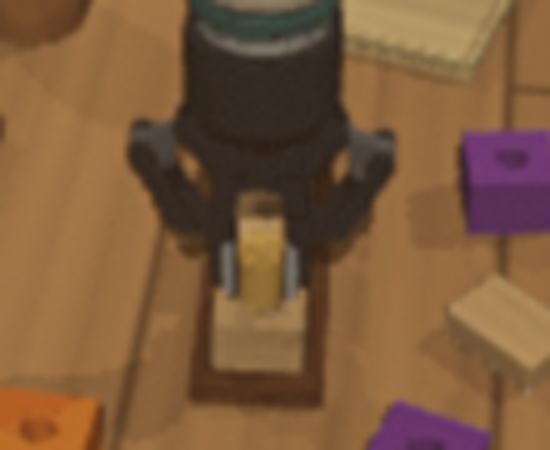

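The brass grip's bottom (crop (262,305)) sits on the block's top face with no pin visible, so the gauge is home or nearly. I'll feel for the shoulder.

```bash
python3 -m handwheel '[[[0,0,0.4],[0,0,0],1],[[0,0,0],[0,0,0],1],[[0,0,0],[0,0,0],1]]'
```

```text
clock: 14.1
position: [0.5622, 0.036, 0.0501]
ee_rot: [0.0, 0.687, 0.727, 0.0]
contact_force: [-0.5, -0.1, -0.2]
width: 0.0235
gripper_force: 39.9
```

```bash
python3 -m handwheel '[[[0,0,0.4],[0,0,0],1],[[0,0,0],[0,0,0],1],[[0,0,0],[0,0,0],1]]'
```

```text
clock: 14.48
position: [0.5622, 0.036, 0.05]
ee_rot: [0.0, 0.687, 0.727, 0.0]
contact_force: [-1.9, -0.5, 5.0]
width: 0.0239
gripper_force: 40.4
```

The shoulder contact is felt at 5 N, 30 mm deep, so block 1 is the fitting one. I release, open fully in place, and go down to grip the block.

```bash
python3 -m handwheel '[[[0,0,-0.5],[0,0,0],0.6],[[0,0,0],[0,0,0],0.2],[[0,0,0],[0,0,0],-0.5],[[0,0,0],[0,0,0],-1],[[0,0,0],[0,0,0],-1],[[0,0,0],[0,0,0],-1],[[0,0,0],[0,0,0],-1]]'
python3 -c "
from h import *
go([.5623,.036,.0225])"
```

```text
clock: 15.35
position: [0.5622, 0.036, 0.0501]
ee_rot: [0.0, 0.687, 0.727, -0.0]
contact_force: [0.5, 0.4, 0.9]
width: 0.0854
gripper_force: 0.0
t 15.35 pos [562.2  36.   50.1] yaw 93.25 tilt [ 0. -0. -1.] F [0.5 0.4 0.9] w 85.4 g 0.0 q [-0.06  0.42  1.79 -0.    0.94 -0.12]
-> [0.5623 0.036  0.0225] tool mm [ 0.   0.1 27.6]
```

```bash
python3 -m handwheel '[[[0,0,8],[0,0,0],-1],[[0,0,8],[0,0,0],-1],[[0,0,6],[0,0,0],-1],[[0,0,4.5],[0,0,0],-1],[[0,0,0],[0,0,0],-1],[[0,0,0],[0,0,0],-0.5],[[0,0,0],[0,0,0],-0.2],[[0,0,0],[0,0,0],0]]' 60
```

```text
clock: 16.35
position: [0.5626, 0.036, 0.0242]
ee_rot: [0.0, 0.687, 0.727, 0.0]
contact_force: [-1.0, 0.4, 3.3]
width: 0.0444
gripper_force: 62.7
```

```bash
python3 -m handwheel '[[[0,0,0],[0,0,0],0.3],[[0,0,0],[0,0,0],0.6],[[0,0,0],[0,0,0],1],[[0,0,0],[0,0,0],1]]' 60; python3 -c "
from h import *
state(); s=vision.get_image('side'); cv2.imwrite('pics/c4.png',cv2.resize(s[170:260,230:340],None,fx=5,fy=5,interpolation=cv2.INTER_CUBIC))"
```

```text
clock: 16.85
position: [0.5626, 0.0359, 0.0242]
ee_rot: [0.0, 0.687, 0.727, 0.0]
contact_force: [-0.1, 0.5, 5.9]
width: 0.0448
gripper_force: 62.8
t 16.85 pos [562.6  35.9  24.2] yaw 93.24 tilt [ 0.001 -0.    -1.   ] F [-0.1  0.5  5.9] w 44.8 g 62.8 q [-0.06  0.45  1.81 -0.    0.88 -0.12]
```

View pics/c4.png

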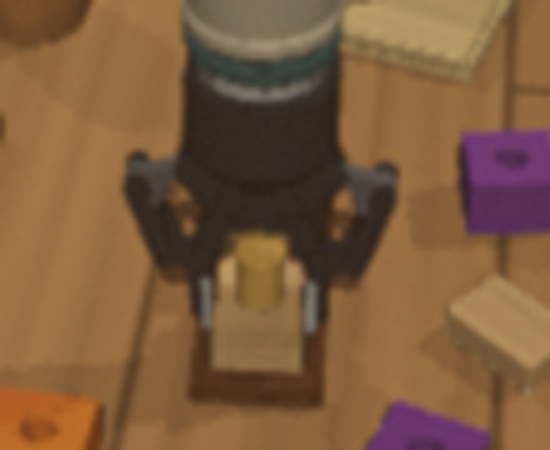

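The block is gripped across its 46 mm (pads at crop (207,300) and (312,300)) with the gauge standing home at (262,272). Now I lift.

```bash
python3 -m handwheel '[[[0,0,-5],[0,0,0],1],[[0,0,-15],[0,0,0],1],[[0,0,-25],[0,0,0],1],[[0,0,-25],[0,0,0],1],[[0,0,-20],[0,0,0],1],[[0,0,-5],[0,0,0],1],[[0,0,0],[0,0,0],1],[[0,0,0],[0,0,0],1]]'
python3 -c "
from h import *
go([.506,-.2845,.119],[.506,-.2845,.0232])"
```

```text
clock: 17.9
position: [0.5613, 0.036, 0.1176]
ee_rot: [-0.001, 0.687, 0.727, -0.001]
contact_force: [-0.3, -0.7, -1.9]
width: 0.0442
gripper_force: 62.0
t 17.9 pos [561.3  36.  117.6] yaw 93.24 tilt [-0.002  0.    -1.   ] F [-0.3 -0.7 -1.9] w 44.2 g 62.0 q [-0.06  0.34  1.7  -0.    1.09 -0.12]
-> [ 0.506  -0.2845  0.119 ] tool mm [-316.9  -73.4   -1.3]
-> [ 0.506  -0.2845  0.0232] tool mm [-0.   0.2 95.8]
```

```bash
python3 -m handwheel '[[[-12,-3,0],[0,0,0],1],[[-28,-6.4,0],[0,0,0],1],[[-38,-9,0],[0,0,0],1],[[-40,-9,0],[0,0,0],1],[[-40,-9,0],[0,0,0],1],[[-40,-9,0],[0,0,0],1],[[-40,-9,0],[0,0,0],1],[[-38,-9,0],[0,0,0],1],[[-28,-7,0],[0,0,0],1],[[-13,-3,0],[0,0,0],1],[[0,0,0],[0,0,0],1],[[0,0,0],[0,0,0],1],[[0,0,0],[0,0,0],1]]'
python3 -c "
from h import *
go([.506,-.2845,.0232])
t=vision.get_image('side'); cv2.imwrite('pics/c5.png',cv2.resize(t[100:230,230:390],None,fx=4,fy=4,interpolation=cv2.INTER_CUBIC))"
```

```text
clock: 19.52
position: [0.5069, -0.2834, 0.1186]
ee_rot: [-0.0, 0.686, 0.727, 0.0]
contact_force: [-0.6, 0.6, -1.6]
width: 0.0442
gripper_force: 61.9
t 19.52 pos [ 506.9 -283.4  118.6] yaw 93.33 tilt [-0.  0. -1.] F [-0.6  0.6 -1.6] w 44.2 g 61.9 q [-0.63  0.37  1.66  0.    1.11 -0.69]
-> [ 0.506  -0.2845  0.0232] tool mm [-1.  -1.  95.4]
```

View pics/c5.png

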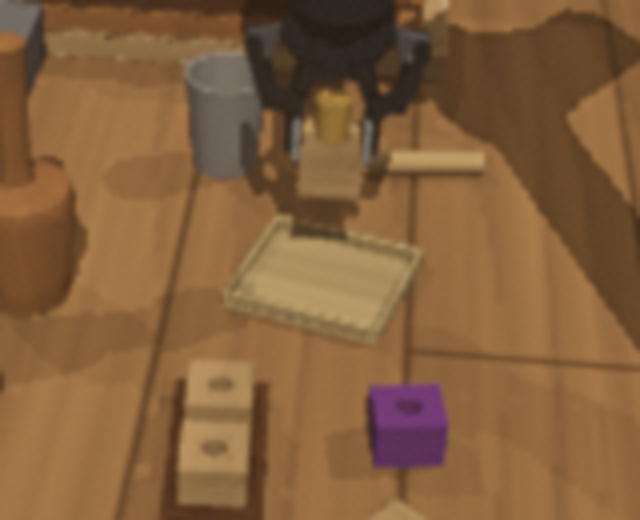

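The block and gauge are held upright at crop (333,150), above the tray at (325,278). The other two blocks sit in the rack at (220,395) and (213,460). Now I lower it.

```bash
python3 -m handwheel '[[[-1,-1,15],[0,0,0],1],[[0,0,25],[0,0,0],1],[[0,0,20],[0,0,0],1],[[0,0,15],[0,0,0],1],[[0,0,9],[0,0,0],1],[[0,0,4],[0,0,0],1],[[0,0,2],[0,0,0],1],[[0,0,2],[0,0,0],1],[[0,0,0],[0,0,0],1],[[0,0,0],[0,0,0],1]]'
```

```text
clock: 20.82
position: [0.506, -0.2858, 0.0269]
ee_rot: [0.0, 0.687, 0.727, -0.0]
contact_force: [1.0, -0.4, -3.2]
width: 0.045
gripper_force: 62.0
```

```bash
python3 -m handwheel '[[[0,0,0.7],[0,0,0],1],[[0,0,0.7],[0,0,0],1],[[0,0,0],[0,0,0],1]]'
```

```text
clock: 21.2
position: [0.5058, -0.2857, 0.0251]
ee_rot: [-0.0, 0.687, 0.727, -0.0]
contact_force: [-0.4, -0.5, -3.2]
width: 0.0446
gripper_force: 62.0
```

```bash
python3 -m handwheel '[[[0,0,0.7],[0,0,0],1],[[0,0,0],[0,0,0],1],[[0,0,0],[0,0,0],1]]'
```

```text
clock: 21.58
position: [0.5059, -0.2857, 0.0245]
ee_rot: [0.0, 0.687, 0.727, -0.0]
contact_force: [0.1, -0.7, -3.2]
width: 0.0447
gripper_force: 62.0
```

```bash
python3 -m handwheel '[[[0,0,0.6],[0,0,0],1],[[0,0,0.6],[0,0,0],1],[[0,0,0],[0,0,0],1]]'
```

```text
clock: 21.95
position: [0.5058, -0.2857, 0.0232]
ee_rot: [-0.0, 0.687, 0.727, -0.0]
contact_force: [-0.6, -0.6, -2.0]
width: 0.045
gripper_force: 62.0
```

```bash
python3 -m handwheel '[[[0,0,0.5],[0,0,0],1],[[0,0,0],[0,0,0],1],[[0,0,0],[0,0,0],1]]'
```

```text
clock: 22.32
position: [0.5059, -0.2857, 0.0232]
ee_rot: [0.0, 0.687, 0.727, -0.0]
contact_force: [-0.8, 0.7, 2.0]
width: 0.0448
gripper_force: 62.4
```

The block is seated on the tray floor: contact at z 23.2 mm, as predicted. I release and withdraw.

```bash
python3 -m handwheel '[[[0,0,0],[0,0,0],-0.1],[[0,0,0],[0,0,0],-0.4],[[0,0,0],[0,0,0],-0.8],[[0,0,0],[0,0,0],-1],[[0,0,0],[0,0,0],-1],[[0,0,0],[0,0,0],-1],[[0,0,-10],[0,0,0],-1],[[0,0,-25],[0,0,0],-1],[[0,0,-40],[0,0,0],-1],[[0,0,-40],[0,0,0],-1],[[0,0,-40],[0,0,0],-1],[[0,0,-20],[0,0,0],-1],[[0,0,0],[0,0,0],-1],[[0,0,0],[0,0,0],-1]]'
python3 -c "
from h import *
state(); t=vision.get_image('side'); cv2.imwrite('pics/c6.png',cv2.resize(t[100:250,230:390],None,fx=4,fy=4,interpolation=cv2.INTER_CUBIC))"
```

```text
clock: 24.08
position: [0.5053, -0.2853, 0.1971]
ee_rot: [-0.001, 0.687, 0.727, -0.0]
contact_force: [-0.1, 0.7, -0.9]
width: 0.0856
gripper_force: 0.0
t 24.07 pos [ 505.3 -285.3  197.1] yaw 93.25 tilt [-0.001  0.001 -1.   ] F [-0.1  0.7 -0.9] w 85.6 g 0.0 q [-0.63  0.31  1.55 -0.    1.29 -0.69]
```

View pics/c6.png

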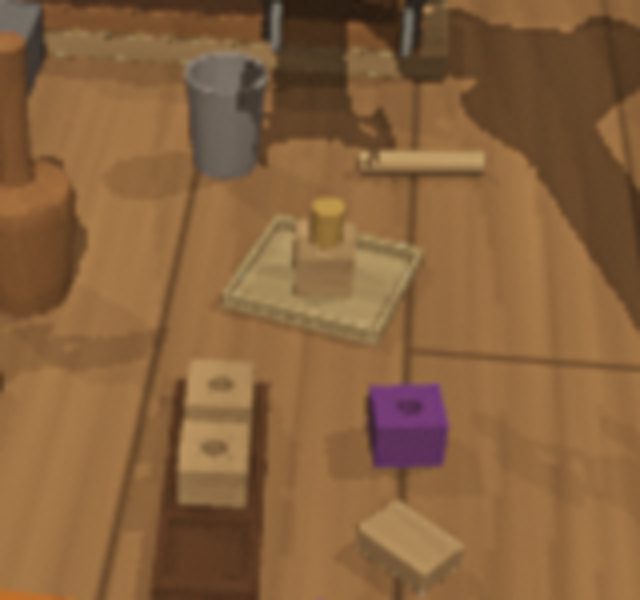

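The block stands upright mid-tray at crop (325,265) with the gauge home at (327,222). The other two blocks are in their pockets and the fingers are clear.

```bash
python3 -c "
from rig import manip
print(manip.sign_off())"
```

```text
the job is handed in; nothing more can be done
None
```

I handed the job in at about 24 s; `sign_off` returned no verdict. The gauge went home in the first block tried, and that block now stands upright near the tray's middle with the gauge in it; the other two blocks are still in their pockets.

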